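Freshly glued drawer onto the drying rack

ROBOT

A 7-joint arm with a two-finger parallel gripper is mounted at the origin on the work surface; the furniture and walls round the work are solid. World frame = base frame: x ahead of the robot, y to its left, z up, the work surface at z = 0. Lengths are in mm, angles in rad, forces in N, time in s.
With the tool pointing down it reaches from about 375 to 925 mm from the base axis. Payload 3.1 kg.
Tool frame: the origin (TCP) lies between the finger pads; the fingertips stand 8 mm ahead of it and the grasp point (between the pads) lies 11 mm behind it; z points along the fingers, y is the direction in which the jaws open and shut (so a half turn about z gives the same grasp; the last joint's range is limited). The gripper opens to 85 mm and grips with 20 to 120 N. Pads are 22 mm wide; open, the fingers measure 114 mm over their backs; the gripper's body (76 mm by 85 mm) begins 54 mm behind the grasp point. The pads swing forward as they close: fully open they stand 13 mm farther back than shut.
Start: joints at [1.009, 0.383, 0.044, 1.598, -0.018, 1.161, -0.05], TCP at [290.796, -581.327, 239.269] pointing down, gripper open.
Joint ranges: [-2.61, 2.61], [-0.41, 2.15], [-1.48, 1.57], [0, 2.5], [-1.57, 4.71], [0.05, 1.97], [-2.85, 2.85]. Speed limits (rad/s): [2.79, 2.79, 3.14, 3.14, 3.14, 3.14, 3.14].

INTERFACE

Orientations are given as [roll, pitch, yaw] about the fixed x, y, z axes, in that order (R = Rz(yaw) Ry(pitch) Rx(roll)).
In Python, from cell import manip gives the robot as it stands.
- The arm moves only by the tool move_arm, never from a script. Its argument "moves" is a list that holds one entry, the list of rows, each a list of 6 numbers: the shift along the tool's x, y, z in cm, then the turn, a rotation vector about the tool's x, y, z in degrees. A call has 1 to 8 rows; each row shifts and turns the pose as measured when the row begins, along the tool's axes as they then stand; what a row does not reach is not made up. A row lasts 1/12 s, in which the tool goes at most 41.7 mm and 7.16 degrees, less where a joint would pass 70% of its speed; a pose out of reach is approached as far as the arm can. A call with a gripper value outside its range is refused whole. "jaw" is the closure, from -1 (fully open) to 1 (shut), set as the call begins (left out, the last holds). The fingers move at their own pace and stop on an object; the grip force is fixed at half the most. Time passes only in rows, so rows that do not move let the fingers close. It gives the time, the measured TCP pose, the force and the opening at its end, in the units of the state.
- manip.observe(): the state, without advancing time (a new reading comes with each control period).
- manip.get_image(name): name is "scene" or "top"; returns the picture (384x512x3 uint8, red, green, blue); there is no depth.
- manip.camera_params(name): a dict with "camera_matrix" (3x3 intrinsics, pixels), "dist_coeffs" ([k1, k2, p1, p2, k3] as OpenCV has them; the pictures are not rectified), "R" (3x3) and "t" (3): a world point X has camera coordinates R X + t. Camera axes: x right, y down, z forward; pixel columns grow to the right and rows downward; lengths in mm; the calibration is good to about 2 mm. A picture is of the moment at which its call begins. camera_params takes no time and is no camera call.
- manip.job_done(): hands the job in, once; it reports no verdict.
The state is a dict: "time_s": time; "q": joint angles; "qd": joint speeds; "joint_torque": joint torques, N m; "position": TCP position; "ee_rot": TCP orientation; "wrist_force": force on the tool from outside, world axes, zero at the start; "torque": the same for the moment, N m; "width": finger opening in mm.
Only numpy, scipy, OpenCV 4.12 (cv2) and the standard library are available. Lean on these libraries where they do the work, as an engineer would, in place of code of your own. Each camera call takes 0.05 s, during which the arm holds its last target.

TASK

The little dark drawer with masking tape over its corners has just been glued and the glue is still wet. Pick it up with a light grip and set it down gently, standing upright, in the middle of the slatted drying rack, then let go. Do not squeeze, drop or bump it, and leave the untaped drawer and the sanding block where they are.

Things in the scene. Friction and masses are not known exactly. Their poses are not given: they have to be found in the camera images.
- glued_drawer: open-topped dark drawer, cream masking tape over its 4 corners, glue wet. 90 (own x) x 50 (own y) x 40 mm high, walls 5 mm; pale knob stands out 11 mm from its -x end, 22 mm up. About 0.12 kg. Origin: centre of underside, z up. Joints fail if the fingers' forces on it add up to over 90 N (20 N a finger holds it), or if it meets the rack with over 35 N; letting go up to 5 mm above the slats is harmless.
- dry_drawer: the same drawer, dry and without tape: 90 x 50 x 40 mm, dark wood, pale knob at its -x end. Origin: centre of the underside. A bystander: leave it.
- drying_rack: fixed low drying rack of pale wooden slats on two bearers, 170 mm (own x, along the slats) x 180 mm (own y), flat slat tops 24 mm above the origin; slats 11 mm wide with 10 mm gaps. Origin: centre of the underside, on the work surface, z up. Nothing stands on it.
- sanding_block: brown cork sanding block, 64 mm (own x) x 112 mm (own y) x 30 mm high. Origin: centre of the underside. A bystander: leave it.
There are look-alikes about, which are no part of the job. What is meant by the drying_rack is not green, and is the larger of those in its own colour.

How it is judged:
By the outcome, as a careful person would: the job done as asked, in the order asked, and still so for the second after the job is handed in, with the robot touching nothing.
It also fails if it takes over 42 s, if anything falls off the work surface, if the arm or the gripper's body presses on something with over 40 N, if the wrist force passes 120 N, or if a joint passes its speed limit or range.

## Working session

There is one attempt and no reset: what is moved stays moved. The work goes in short steps, Python scripts to look and compute and a tool call to move; the robot and the scene stay as the last step left them, time stands still between calls to the robot, and variables do not carry over. Pictures are saved under pics/ and viewed, and the job is handed in when it is done.

Besides the shell and the picture viewer there is one more tool, called after ">>>" as name(argument=value, ...) on one line, values as JSON. move_arm: Moves the arm, as the interface text tells. Its arguments: {"type":"object","properties":{"moves":{"type":"array"},"jaw":{"type":"number"}},"required":["moves"]}

```bash
mkdir -p pics; ls; python3 - <<'E'
from cell import manip
import cv2,numpy as np
s=manip.observe(); print(s)
for n in("scene","top"):
    im=manip.get_image(n); cv2.imwrite(f"pics/{n}0.png",im[:,:,::-1]); p=manip.camera_params(n); print(n,p)
E
```

```text
pics
{'time_s': 0.0, 'q': array([ 1.0091964 ,  0.38385737,  0.04383526,  1.59960433, -0.01790342,
        1.16117082, -0.04986585]), 'qd': array([-0.00045003, -0.00171637, -0.00186431, -0.00100844,  0.00062902,
       -0.00050337, -0.00031199]), 'joint_torque': array([ 6.28969610e-05, -4.33465075e+01,  1.02454484e+00, -2.49517661e+01,
        1.06456806e-02,  1.12776516e-02, -6.24528568e-06]), 'position': array([ 290.35708061, -580.50497454,  237.85862275]), 'ee_rot': array([-3.13894903e+00,  1.40526097e-04,  4.63910949e-01]), 'wrist_force': array([ 0.10677075, -0.2847127 ,  0.90778732]), 'torque': array([ 0.04615658, -0.03972302,  0.0227533 ]), 'width': 85.36259263593905}
scene {'camera_matrix': array([[398.24826441,   0.        , 254.96524644],
       [  0.        , 398.24826441, 192.2042289 ],
       [  0.        ,   0.        ,   1.        ]]), 'dist_coeffs': array([-0.04188203,  0.        ,  0.        ,  0.        ,  0.        ]), 'R': array([[-0.81886398, -0.57380057,  0.01465212],
       [-0.44298739,  0.61553756, -0.65182489],
       [ 0.36499856, -0.54024663, -0.75822796]]), 't': array([445.24933422, 258.98764302, 880.34110271])}
top {'camera_matrix': array([[471.33479001,   0.        , 246.93040363],
       [  0.        , 471.33479001, 177.41132926],
       [  0.        ,   0.        ,   1.        ]]), 'dist_coeffs': array([-0.09950509,  0.        ,  0.        ,  0.        ,  0.        ]), 'R': array([[ 0.02783654, -0.99947291, -0.01670417],
       [-0.9807045 , -0.02407136, -0.1940084 ],
       [ 0.19350405,  0.02178237, -0.98085764]]), 't': array([  30.00250157,  534.0892854 , 1381.00024283])}
```

View pics/scene0.png

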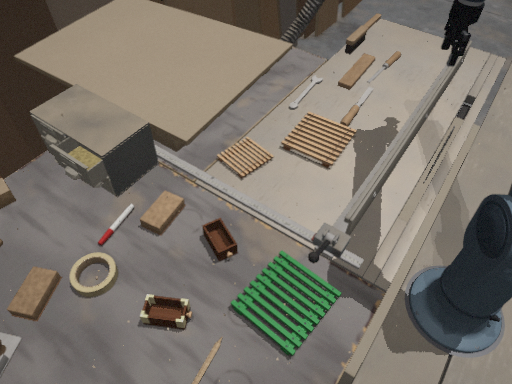

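View pics/top0.png

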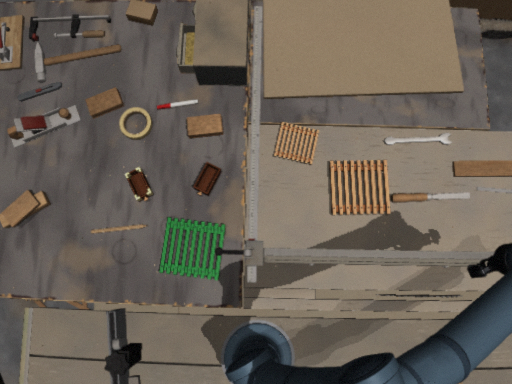

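The taped drawer is at top (138,184) / scene (166,312). The dry one is at top (207,179). The large pale rack is at top (359,187) / scene (319,138), with a smaller pale one and a green one as decoys. I'll zoom in on these to measure.

```bash
python3 - <<'E'
import cv2
t=cv2.imread("pics/top0.png"); s=cv2.imread("pics/scene0.png")
def z(im,x0,x1,y0,y1,f,n):
    cv2.imwrite(n,cv2.resize(im[y0:y1,x0:x1],None,fx=f,fy=f,interpolation=cv2.INTER_CUBIC))
z(t,110,170,155,215,8,"pics/zt_dr.png"); z(s,130,200,282,338,8,"pics/zs_dr.png")
z(t,315,405,150,225,8,"pics/zt_rk.png"); z(s,270,370,100,175,8,"pics/zs_rk.png")
E
```

```text
(no output)
```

View pics/zt_dr.png

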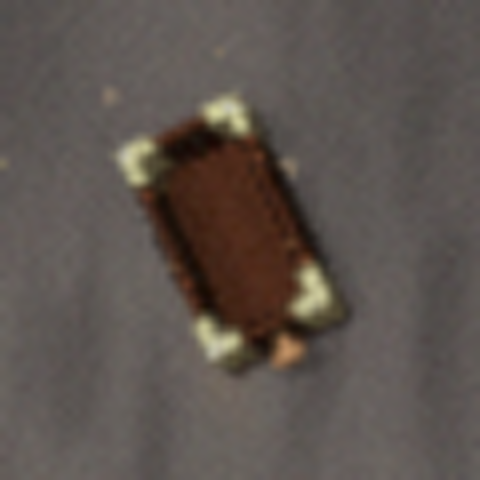

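View pics/zs_dr.png

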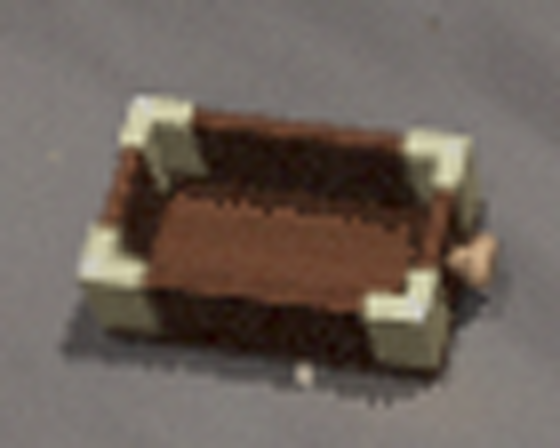

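View pics/zt_rk.png

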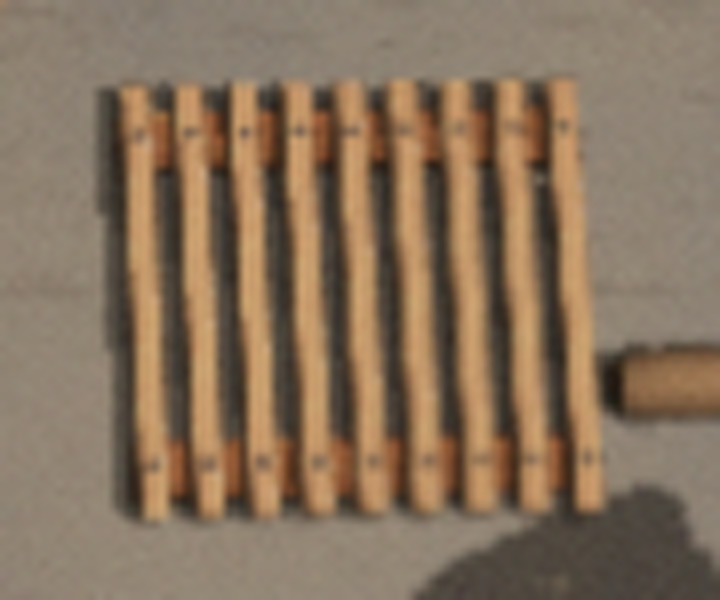

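View pics/zs_rk.png

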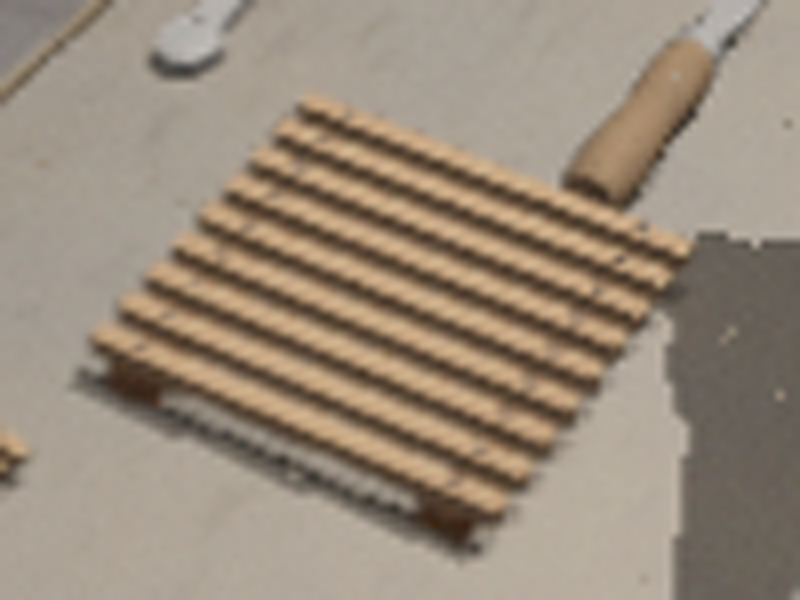

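```bash
cat > h.py <<'E'
from cell import manip
import cv2,numpy as np
P={n:manip.camera_params(n) for n in("scene","top")}
def ray(n,px):
    p=P[n]; u=cv2.undistortPoints(np.array([[px]],float),p["camera_matrix"],p["dist_coeffs"])[0,0]
    R=p["R"]; return -R.T@p["t"], R.T@np.array([u[0],u[1],1.])
def plane(n,px,z):
    c,d=ray(n,px); return c+d*(z-c[2])/d[2]
def tri(ps,pt):
    c1,d1=ray("scene",ps); c2,d2=ray("top",pt)
    A=np.stack([d1,-d2],1); s=np.linalg.lstsq(A,c2-c1,rcond=None)[0]
    a=c1+s[0]*d1;b=c2+s[1]*d2; return (a+b)/2, np.linalg.norm(a-b)
def proj(n,X):
    p=P[n]; return cv2.projectPoints(np.array([X],float),cv2.Rodrigues(p["R"])[0],p["t"],p["camera_matrix"],p["dist_coeffs"])[0][0,0]
E
python3 - <<'E'
from h import *
np.set_printoptions(precision=1,suppress=True)
for n in P: print(n,ray(n,(256,192))[0])
S=lambda x,y:(130+x/8-.4,282+y/8-.4); T=lambda x,y:(110+x/8-.4,155+y/8-.4)
for a,b in [((82,262),(118,155)),((137,98),(232,93)),((437,305),(212,352)),((470,137),(332,292)),((477,258),(288,350))]:
    print("drawer",*tri(S(*a),T(*b)))
S=lambda x,y:(270+x/8-.4,100+y/8-.4); T=lambda x,y:(315+x/8-.4,150+y/8-.4)
for a,b in [((90,340),(120,88)),((305,97),(578,78)),((498,517),(155,520)),((695,243),(605,510))]:
    print("rack",*tri(S(*a),T(*b)))
# rail, crossing clamp
for nm,a,b in [("railknob",(315,257),(228,252)),("railend",(160,152),(258,5))]: print(nm,*tri(a,b))
E
```

```text
scene [158.  571.7 829.8]
top [ 255.7   12.8 1458.7]
drawer [535.8 423.3  48.5] 0.7986499766024303
drawer [561.4 381.2  42.4] 1.932280442266332
drawer [457.5 379.6  47.6] 5.101225675815747
drawer [483.9 337.   39.2] 3.744095706685423
drawer [464.5 357.   23.7] 0.8185190822580638
rack [ 598.8 -212.9   21. ] 1.1451102141892533
rack [ 609.5 -395.5   15.2] 0.02586682314127737
rack [ 430.8 -226.2   14.8] 0.6753485256347961
rack [ 437.1 -399.4   21.5] 0.5932704192079995
railknob [309.   94.4  49. ] 4.207238544847791
railend [1049.3  -10.3  -36. ] 221.17240145202118
```

```bash
python3 - <<'E'
from h import *
np.set_printoptions(precision=1,suppress=True)
S=lambda x,y:(270+x/8-.4,100+y/8-.4); T=lambda x,y:(315+x/8-.4,150+y/8-.4)
for a,b in [((140,347),(137,132)),((320,115),(562,125)),((460,482),(152,463)),((641,228),(588,457))]:
    print("nail",*tri(S(*a),T(*b)), plane("scene",S(*a),24)[:2],plane("top",T(*b),24)[:2])
t=cv2.imread("pics/top0.png"); s=cv2.imread("pics/scene0.png")
# masks
for n,im,(x0,x1,y0,y1) in [("top",t,(120,158,160,205)),("scene",s,(135,197,288,332))]:
    c=im[y0:y1,x0:x1].astype(int); b,g,r=c[...,0],c[...,1],c[...,2]
    m=((g-b>18)&(g>120)&(r-g<30)).astype(np.uint8)
    k,lab,st,ce=cv2.connectedComponentsWithStats(m)
    print(n,[(st[i,4],ce[i]+[x0,y0]) for i in range(1,k) if st[i,4]>3])
    cv2.imwrite(f"pics/m_{n}.png",cv2.resize(np.hstack([c.astype(np.uint8),cv2.merge([m*255]*3)]),None,fx=8,fy=8,interpolation=cv2.INTER_NEAREST))
# rack masks
for n,im,(x0,x1,y0,y1) in [("top",t,(322,396,152,222)),("scene",s,(275,362,106,172))]:
    c=im[y0:y1,x0:x1]; h=cv2.cvtColor(c,cv2.COLOR_BGR2HSV)
    m=((h[...,1]>75)&(h[...,2]>150)).astype(np.uint8)
    if n=="top": m[18*0:,:]=m
    k,lab,st,_=cv2.connectedComponentsWithStats(m); keep=np.isin(lab,[i for i in range(1,k) if st[i,4]>40]).astype(np.uint8)
    pts=np.argwhere(keep)[:,::-1].astype(np.float32)+[x0,y0]
    r=cv2.minAreaRect(pts.astype(np.float32)); bx=cv2.boxPoints(r); print(n,bx, plane(n,r[0],24))
    cv2.imwrite(f"pics/mr_{n}.png",cv2.resize(np.hstack([c,cv2.merge([keep*255]*3)]),None,fx=4,fy=4,interpolation=cv2.INTER_NEAREST))
E
```

```text
nail [ 580.9 -219.3   22.4] 1.41213444837153 [ 579.3 -217.9] [ 581.2 -218.8]
nail [ 593.5 -386.7   17.6] 7.715386889677655 [ 593.9 -378.5] [ 588.2 -386.1]
nail [ 449.4 -224.2   24.4] 3.8828913516608754 [ 447.6 -224.8] [ 451.3 -223.7]
nail [ 457.4 -392.7   23.4] 0.25077721951324305 [ 457.1 -392. ] [ 457.5 -392.5]
top [(np.int32(18), array([138.2, 168.7])), (np.int32(16), array([126.4, 174.5])), (np.int32(18), array([148.7, 190.9])), (np.int32(18), array([136.3, 197. ]))]
scene [(np.int32(31), array([148.8, 296.5])), (np.int32(42), array([184.5, 300.9])), (np.int32(40), array([143.4, 314. ])), (np.int32(30), array([180.2, 318.8]))]
top [[330.  160.2]
 [388.7 158.7]
 [390.1 213. ]
 [331.3 214.4]] [ 518.4 -306.4   24. ]
scene [[281.5 141.7]
 [324.6  82.4]
 [367.8 113.8]
 [324.7 173. ]] [ 521.6 -346.8   24. ]
```

View pics/m_top.png

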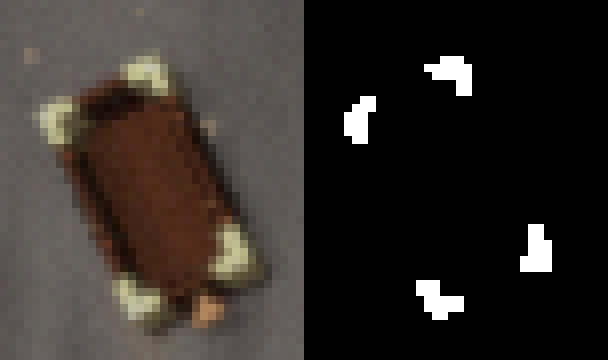

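View pics/m_scene.png

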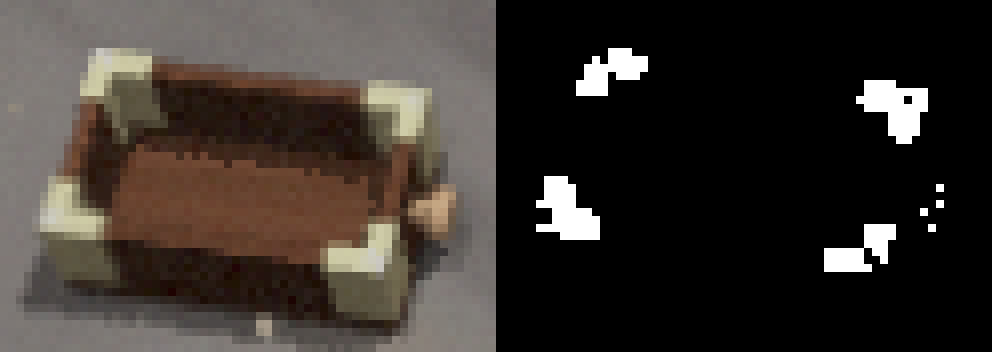

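View pics/mr_scene.png

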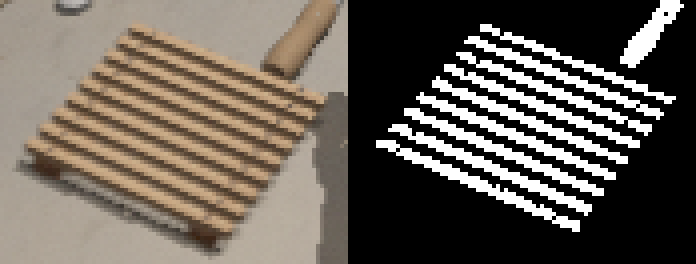

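```bash
python3 - <<'E'
from h import *
np.set_printoptions(precision=1,suppress=True)
tp=[(126.4,174.5),(138.2,168.7),(136.3,197.),(148.7,190.9)]
sc=[(143.4,313.2),(148.8,296.5),(180.2,318.8),(184.5,300.5)]
S=lambda x,y:(130+x/8-.5,282+y/8-.5); 
sc2=[S(82,262),S(137,98),S(437,305),S(470,137)]
for nm,n,q in(("top","top",tp),("sc","scene",sc),("sc outer","scene",sc2)):
    X=np.array([plane(n,p,40) for p in q]); c=X.mean(0)
    l=X[:2].mean(0)-X[2:].mean(0); w=X[[0,2]].mean(0)-X[[1,3]].mean(0)
    print(nm,c,np.degrees(np.arctan2(l[1],l[0])),np.linalg.norm(l),np.degrees(np.arctan2(w[1],w[0]))-90,np.linalg.norm(w))
print(tri(np.mean(sc,0),np.mean(tp,0)))
# neighbours footprint of dry drawer, rails
for p in [(207,179),(207,163),(195,190),(221,182),(204,124)]: print(p,plane("top",p,30))
for a,b in [((221,220),(207,165)),]: print(tri(a,b))
for nm,p in [("rail top R",(246,200)),("rail",(258,200)),("bar",(300,257))]: print(nm,plane("top",p,30))
E
```

```text
top [510.6 382.4  40. ] 28.154129248461476 78.6606644108215 28.21809045858373 41.52781611171891
sc [510.4 380.6  40. ] 27.906644136442228 78.1876328931136 28.273252533878377 39.37394414443101
sc outer [510.7 378.8  40. ] 28.633359325429353 92.50584920388071 28.93884230282751 46.7443600719763
(array([509.6, 381.4,  42.2]), np.float64(0.9590911652491012))
(207, 179) [529.5 167.9  30. ]
(207, 163) [580.3 170.2  30. ]
(195, 190) [494.1 203.5  30. ]
(221, 182) [521.2 124.2  30. ]
(204, 124) [706.9 185.5  30. ]
(array([548.5, 158.4,  81.3]), np.float64(29.38650477850153))
rail top R [467.   45.4  30. ]
rail [467.9   8.6  30. ]
bar [ 298.4 -121.3   30. ]
```

>>> move_arm(moves=[[[2.6,-1.7,0,0,0,0],[2.6,-1.7,0,0,0,0],[2.6,-1.7,0,0,0,0],[2.6,-1.7,0,0,0,0],[2.6,-1.7,0,0,0,0],[2.6,-1.7,0,0,0,0],[2.6,-1.7,0,0,0,0],[2.6,-1.7,0,0,0,0]]], jaw=-0.1)

```text
time_s: 0.77
position: [409.5, -366.0, 231.3]
ee_rot: [-3.133, 0.011, 0.442]
wrist_force: [0.3, 0.3, -0.2]
width: 47.2
```

>>> move_arm(moves=[[[2.6,-1.7,0,0,0,0],[2.6,-1.7,0,0,0,0],[2.6,-1.7,0,0,0,0],[2.6,-1.7,0,0,0,0],[2.6,-1.7,0,0,0,0],[2.6,-1.7,0,0,0,0],[2.6,-1.7,0,0,0,0],[2.6,-1.7,0,0,0,0]]], jaw=-0.2)

```text
time_s: 1.43
position: [540.2, -141.5, 226.0]
ee_rot: [-3.128, 0.016, 0.44]
wrist_force: [0.9, 1.0, 0.6]
width: 50.8
```

```bash
cat >> h.py <<'E'
from scipy.spatial.transform import Rotation as Ro
def go(x,y,z,yaw=None,show=True):
    s=manip.observe(); R=Ro.from_euler('xyz',s["ee_rot"])
    d=R.inv().apply(np.array([x,y,z])-s["position"])/10
    rv=np.zeros(3)
    if yaw is not None: rv=np.degrees((R.inv()*Ro.from_euler('xyz',[np.pi,0,np.radians(yaw)])).as_rotvec())
    print("t",round(s["time_s"],2),"pos",s["position"].round(1),"rpy",np.degrees(s["ee_rot"]).round(2),"w",round(s["width"],2),"F",s["wrist_force"].round(2))
    print("shift cm",d.round(2),"turn",rv.round(2),"q",s["q"].round(2))
E
python3 -c "
from h import *
go(540,150,220,28.3); go(510.3,381.3,200,28.3)"
```

```text
t 1.43 pos [ 540.2 -141.5  226. ] rpy [-179.22    0.94   25.23] w 50.84 F [0.86 0.97 0.58]
shift cm [ 12.41 -26.37   0.76] turn [-0.8   0.92 -3.07] q [ 0.4   0.25 -0.25  1.81  0.07  1.11 -1.  ]
t 1.43 pos [ 540.2 -141.5  226. ] rpy [-179.22    0.94   25.23] w 50.84 F [0.86 0.97 0.58]
shift cm [ 19.62 -48.53   2.94] turn [-0.8   0.92 -3.07] q [ 0.4   0.25 -0.25  1.81  0.07  1.11 -1.  ]
```

>>> move_arm(moves=[[[1.2,-3.0,0,-0.1,0.1,-0.4],[1.2,-3.0,0,-0.1,0.1,-0.4],[1.2,-3.0,0,-0.1,0.1,-0.4],[1.2,-3.0,0,-0.1,0.1,-0.4],[1.2,-3.0,0,-0.1,0.1,-0.4],[1.2,-3.0,0,-0.1,0.1,-0.4],[1.2,-3.0,0,-0.1,0.1,-0.4],[1.2,-3.0,0,-0.1,0.1,-0.4]]], jaw=-1)

```text
time_s: 2.1
position: [517.5, 127.1, 223.1]
ee_rot: [-3.141, 0.004, 0.497]
wrist_force: [0.8, -0.2, -0.1]
width: 85.2
```

```bash
python3 -c "
from h import *
go(510.3,381.3,200,28.3)"
```

```text
t 2.1 pos [517.5 127.1 223.1] rpy [-179.94    0.25   28.46] w 85.2 F [ 0.79 -0.15 -0.12]
shift cm [ 11.49 -22.69   2.29] turn [-0.06  0.25  0.16] q [ 0.07  0.21 -0.44  1.87  0.1   1.08 -1.48]
```

>>> move_arm(moves=[[[1.5,-2.9,0.2,0,0,0],[1.5,-2.9,0.2,0,0,0],[1.5,-2.9,0.2,0,0,0],[1.5,-2.9,0.2,0,0,0],[1.5,-2.9,0.2,0,0,0],[1.5,-2.9,0.2,0,0,0],[1.5,-2.9,0.2,0,0,0],[0.8,-1.6,0.2,0,0,0]]])

```text
time_s: 2.77
position: [505.6, 386.7, 202.3]
ee_rot: [-3.14, 0.01, 0.5]
wrist_force: [-1.4, 1.1, 0.8]
width: 85.5
```

```bash
python3 -c "
from h import *
go(510.3,381.3,120,28.3)"
```

```text
t 2.77 pos [505.6 386.7 202.3] rpy [-179.89    0.59   28.65] w 85.5 F [-1.4   1.12  0.76]
shift cm [0.24 0.71 8.23] turn [-0.11  0.59  0.35] q [-0.31  0.45 -0.52  1.64  0.24  1.13 -1.96]
```

Now I'll descend to about 120 mm, correcting the offset on the way.

>>> move_arm(moves=[[[0.1,0.3,2.0,0,0.3,0.1],[0.1,0.3,2.0,0,0.2,0.1],[0,0.1,2.0,0,0,0],[0,0,2.0,0,0,0],[0,0,0,0,0,0]]])

```text
time_s: 3.18
position: [504.9, 392.9, 118.2]
ee_rot: [-3.132, 0.001, 0.511]
wrist_force: [-0.3, -2.1, -0.2]
width: 85.5
```

```bash
python3 -c "
from h import *
go(510.3,381.3,20,28.3)
im=manip.get_image('scene')[:,:,::-1]; cv2.imwrite('pics/s1.png',cv2.resize(im[200:384,60:300],None,fx=3,fy=3))
im=manip.get_image('top')[:,:,::-1]; cv2.imwrite('pics/t1.png',cv2.resize(im[130:260,80:260],None,fx=4,fy=4))
print(manip.observe()['position'])
"
```

```text
t 3.18 pos [504.9 392.9 118.2] rpy [-1.7946e+02  4.0000e-02  2.9280e+01] w 85.54 F [-0.35 -2.15 -0.21]
shift cm [-0.09  1.37  9.81] turn [-0.54  0.05  0.98] q [-0.34  0.54 -0.5   1.7   0.29  0.98 -2.  ]
[506.92264003 394.51801885 122.04099474]
```

View pics/s1.png

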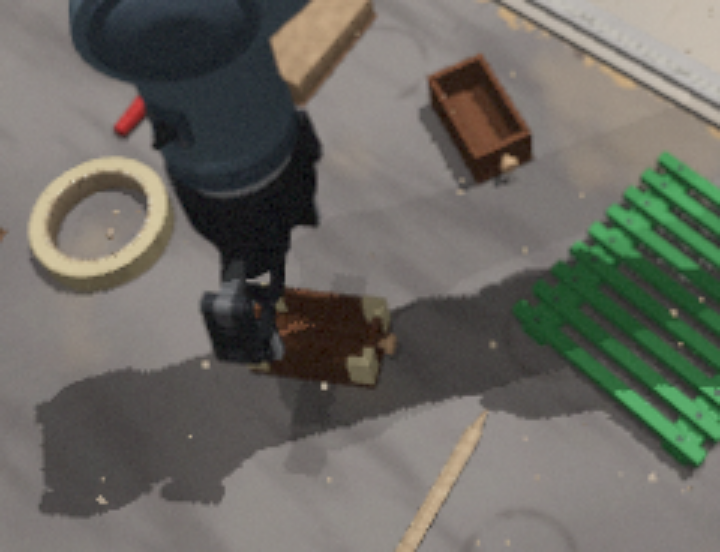

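View pics/t1.png

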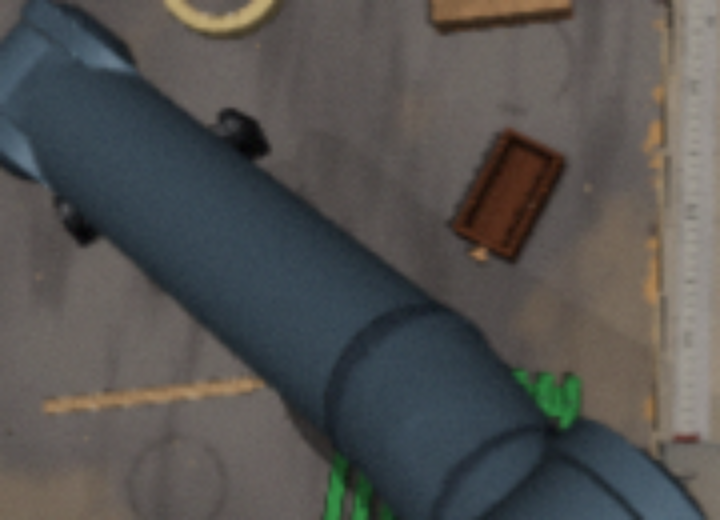

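The scene view shows the gripper over the taped drawer with the fingers straddling it, about 13 mm off to +y. The top view is blocked by the arm. I'll settle and recentre before going down.

>>> move_arm(moves=[[[0,1.2,0,-0.3,0,0.5],[0,0,0,0,0,0],[0,0,0,0,0,0]]])

```text
time_s: 3.53
position: [515.5, 384.5, 126.0]
ee_rot: [-3.136, -0.011, 0.5]
wrist_force: [-0.7, 0.4, 0.8]
width: 85.7
```

```bash
python3 -c "
from h import *
go(510.3,381.3,20,28.3)
"
```

```text
t 3.53 pos [515.5 384.5 126. ] rpy [-179.7    -0.64   28.67] w 85.67 F [-0.71  0.39  0.84]
shift cm [-0.73  0.09 10.59] turn [-0.3  -0.64  0.37] q [-0.32  0.53 -0.49  1.69  0.29  0.98 -1.99]
```

>>> move_arm(moves=[[[0,0,0,0,0,0]]])

```text
time_s: 3.62
position: [516.9, 384.0, 127.4]
ee_rot: [-3.137, -0.013, 0.499]
wrist_force: [0.1, -0.8, -0.5]
width: 85.6
```

```bash
python3 -c "
from h import *
go(510.3,381.3,20,28.3); print(manip.observe()['qd'].round(3))
"
```

```text
t 3.62 pos [516.9 384.  127.4] rpy [-179.73   -0.77   28.57] w 85.61 F [ 0.11 -0.79 -0.48]
shift cm [-0.86 -0.03 10.73] turn [-0.27 -0.77  0.27] q [-0.32  0.53 -0.49  1.69  0.29  0.98 -1.99]
[ 0.005 -0.017 -0.007 -0.014 -0.01  -0.001  0.002]
```

>>> move_arm(moves=[[[0,0,0,0,0,0]]])

```text
time_s: 3.7
position: [517.7, 384.2, 128.6]
ee_rot: [-3.137, -0.016, 0.498]
wrist_force: [0.5, 0.0, 0.4]
width: 86.0
```

```bash
python3 -c "
from h import *
go(510.3,381.3,20,28.3); print(manip.observe()['qd'].round(3))
"
```

```text
t 3.7 pos [517.7 384.2 128.6] rpy [-179.72   -0.89   28.53] w 85.97 F [0.51 0.03 0.37]
shift cm [-0.96 -0.05 10.85] turn [-0.28 -0.89  0.23] q [-0.32  0.53 -0.49  1.69  0.29  0.98 -1.99]
[ 0.007 -0.018  0.003 -0.01   0.001  0.004  0.   ]
```

>>> move_arm(moves=[[[-0.6,0,1.5,-0.2,-0.6,0.1],[-0.4,0,1.5,-0.1,-0.4,0.1],[-0.1,0,1.5,0,-0.1,0],[-0.1,0,1.5,0,-0.1,0],[-0.1,0,0.1,0,-0.1,0]]])

```text
time_s: 4.12
position: [506.0, 378.3, 63.6]
ee_rot: [3.141, 0.006, 0.494]
wrist_force: [-0.2, -0.4, 0.0]
width: 85.5
```

```bash
python3 -c "
from h import *
go(510.3,381.3,20,28.3); print(manip.observe()['qd'].round(3))
"
```

```text
t 4.12 pos [506.  378.3  63.6] rpy [179.97   0.33  28.31] w 85.52 F [-0.21 -0.41  0.02]
shift cm [ 0.54 -0.06  4.36] turn [0.03 0.33 0.01] q [-0.35  0.6  -0.46  1.74  0.33  0.89 -2.03]
[-0.003  0.008 -0.002  0.025 -0.003  0.005 -0.002]
```

>>> move_arm(moves=[[[0.5,0,0.1,0,0.2,0],[0,0,0.1,0,0,0]]])

```text
time_s: 4.28
position: [508.2, 379.6, 57.9]
ee_rot: [3.141, 0.008, 0.495]
wrist_force: [0.6, -0.4, -0.1]
width: 85.4
```

```bash
python3 -c "
from h import *
go(510.3,381.3,20,28.3); print(manip.observe()['qd'].round(3))
im=manip.get_image('scene')[:,:,::-1]; cv2.imwrite('pics/s2.png',cv2.resize(im[250:350,110:230],None,fx=6,fy=6))
"
```

```text
t 4.28 pos [508.2 379.6  57.9] rpy [179.94   0.47  28.38] w 85.45 F [ 0.55 -0.43 -0.05]
shift cm [ 0.29 -0.05  3.79] turn [0.06 0.47 0.08] q [-0.35  0.61 -0.46  1.73  0.34  0.89 -2.03]
[-0.01   0.023  0.002  0.026  0.006 -0.012 -0.008]
```

View pics/s2.png

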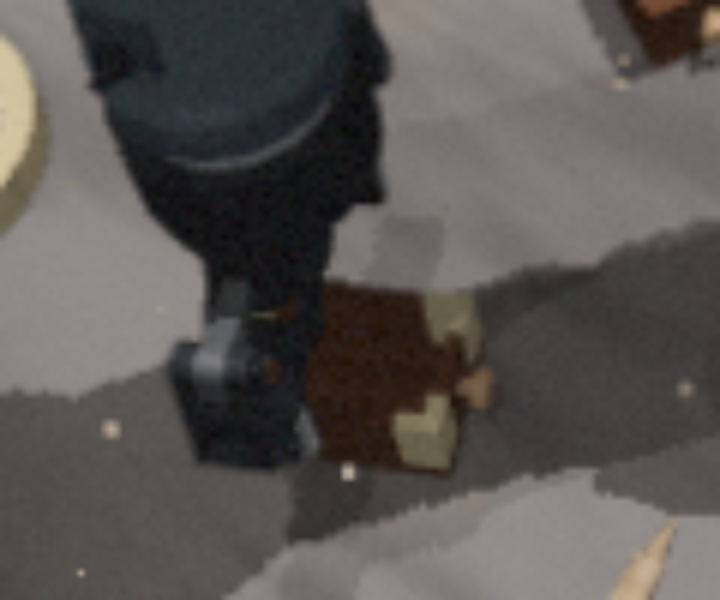

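```bash
python3 -c "
from h import *
s=manip.observe(); R=Ro.from_euler('xyz',s['ee_rot']).as_matrix(); p=s['position']; print(p)
for y in(-42.5,42.5):
  for x in(-11,11):
    for z in(8,-5): 
      u=proj('scene',p+R@[x,y,z]); print(x,y,z,((u-[110,250])*6).round())
"
```

```text
[507.57970969 379.44605283  57.75127961]
-11 -42.5 8 [328. 454.]
-11 -42.5 -5 [322. 439.]
11 -42.5 8 [265. 446.]
11 -42.5 -5 [257. 431.]
-11 42.5 8 [390. 225.]
-11 42.5 -5 [384. 208.]
11 42.5 8 [330. 218.]
11 42.5 -5 [323. 201.]
```

>>> move_arm(moves=[[[0.2,0,1.0,0,0.2,0],[0.1,0,1.0,0,0.1,0],[0.1,0,1.0,0,0.1,0],[0.1,0,0.2,0,0,0]]])

```text
time_s: 4.67
position: [513.9, 383.5, 25.0]
ee_rot: [3.141, -0.003, 0.495]
wrist_force: [-0.8, -0.7, -0.3]
width: 85.3
```

```bash
python3 -c "
from h import *
go(510.3,381.3,22,28.3); print(manip.observe()['qd'].round(3))
"
```

```text
t 4.67 pos [513.9 383.5  25. ] rpy [179.99  -0.19  28.39] w 85.31 F [-0.8  -0.74 -0.29]
shift cm [-0.42  0.03  0.3 ] turn [ 0.01 -0.19  0.09] q [-0.37  0.66 -0.44  1.73  0.36  0.83 -2.05]
[-0.017  0.047  0.017 -0.041  0.021 -0.022 -0.004]
```

>>> move_arm(moves=[[[-0.3,0,0.2,0,-0.1,0],[0,0,0.1,0,0,0],[0,0,0,0,0,0]]], jaw=-0.5)

```text
time_s: 4.92
position: [510.8, 381.6, 20.2]
ee_rot: [3.141, 0.0, 0.495]
wrist_force: [-0.2, -0.9, 0.8]
width: 64.1
```

```bash
python3 -c "
from h import *
go(510.3,381.3,22,28.3); print(manip.observe()['qd'].round(3))
im=manip.get_image('scene')[:,:,::-1]; cv2.imwrite('pics/s3.png',cv2.resize(im[250:350,110:230],None,fx=6,fy=6))
"
```

```text
t 4.92 pos [510.8 381.6  20.2] rpy [1.7998e+02 2.0000e-02 2.8380e+01] w 64.05 F [-0.17 -0.87  0.8 ]
shift cm [-0.06  0.01 -0.18] turn [0.02 0.02 0.08] q [-0.37  0.67 -0.44  1.74  0.37  0.82 -2.05]
[-0.001  0.001 -0.002  0.009 -0.001  0.007  0.   ]
```

View pics/s3.png

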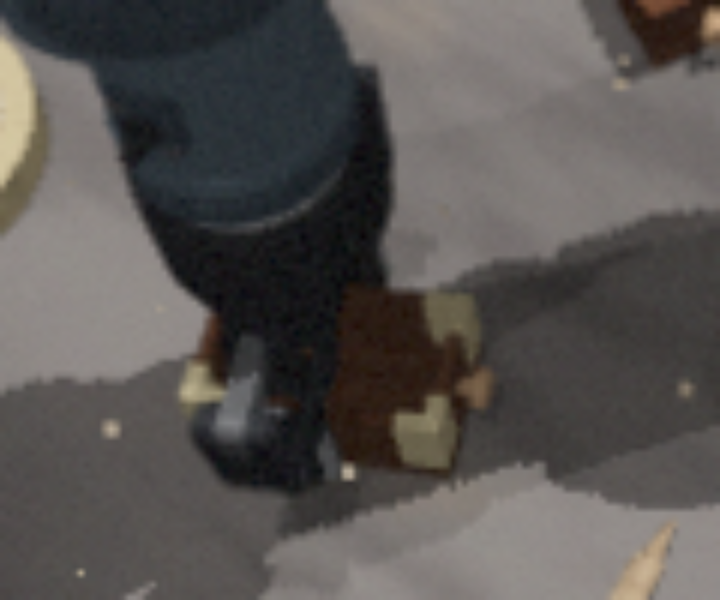

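The near finger stands just outside the drawer's near wall, centred along it, and the taped corners are clear of the pads. I'll close in small steps.

>>> move_arm(moves=[[[0,0,-0.2,0,0,0],[0,0,0,0,0,0]]], jaw=-0.2)

```text
time_s: 5.13
position: [510.8, 381.9, 23.0]
ee_rot: [3.141, -0.0, 0.495]
wrist_force: [-0.3, 0.5, -0.1]
width: 51.2
```

>>> move_arm(moves=[[[0,0,0,0,0,0]]], jaw=-0.18)

```text
time_s: 5.22
position: [510.9, 382.3, 23.6]
ee_rot: [-3.141, -0.001, 0.496]
wrist_force: [-0.4, -0.7, 0.5]
width: 50.6
```

```bash
python3 -c "
from h import *
go(510.3,381.3,22,28.3); print(manip.observe()['qd'].round(3))
"
```

```text
t 5.22 pos [510.9 382.3  23.6] rpy [-1.7999e+02 -6.0000e-02  2.8390e+01] w 50.63 F [-0.4  -0.66  0.49]
shift cm [-0.11  0.06  0.16] turn [-0.01 -0.06  0.09] q [-0.37  0.66 -0.44  1.74  0.36  0.82 -2.05]
[ 0.001 -0.01  -0.001 -0.007  0.001 -0.     0.002]
```

>>> move_arm(moves=[[[0,0,0.1,0,0,0],[0,0,0.1,0,0,0]]], jaw=-0.16)

```text
time_s: 5.38
position: [511.0, 382.4, 23.7]
ee_rot: [3.141, -0.001, 0.495]
wrist_force: [-1.6, -1.4, 5.0]
width: 49.7
```

>>> move_arm(moves=[[[0,0,0.1,0,0,0],[0,0,0,0,0,0]]], jaw=-0.14)

```text
time_s: 5.55
position: [511.2, 382.5, 24.1]
ee_rot: [3.14, -0.001, 0.495]
wrist_force: [0.4, 0.7, -1.5]
width: 48.9
```

>>> move_arm(moves=[[[0,0,0,0,0,0],[0,0,0,0,0,0]]])

```text
time_s: 5.72
position: [511.3, 382.4, 23.9]
ee_rot: [3.14, -0.002, 0.495]
wrist_force: [-0.8, 0.9, 0.2]
width: 49.7
```

>>> move_arm(moves=[[[0,0,-0.3,0,0,0],[0,0,-0.3,0,0,0],[0,0,-0.2,0,0,0],[0,0,0,0,0,0]]])

```text
time_s: 6.05
position: [510.9, 381.6, 31.1]
ee_rot: [3.14, -0.0, 0.495]
wrist_force: [0.4, -0.5, -1.0]
width: 49.4
```

```bash
python3 -c "
from h import *
go(510.3,381.3,22,28.3); print(manip.observe()['joint_torque'].round(3))
im=manip.get_image('scene')[:,:,::-1]; cv2.imwrite('pics/s4.png',cv2.resize(im[250:350,110:230],None,fx=6,fy=6))
"
```

```text
t 6.05 pos [510.9 381.6  31.1] rpy [ 1.7991e+02 -1.0000e-02  2.8370e+01] w 49.37 F [ 0.4  -0.47 -0.96]
shift cm [-0.06 -0.    0.91] turn [ 0.09 -0.01  0.07] q [-0.36  0.65 -0.44  1.74  0.36  0.84 -2.05]
[ 4.3000e-02 -4.7599e+01 -6.2270e+00 -1.9148e+01  1.0000e-03  6.4000e-02
  5.0000e-03]
```

View pics/s4.png

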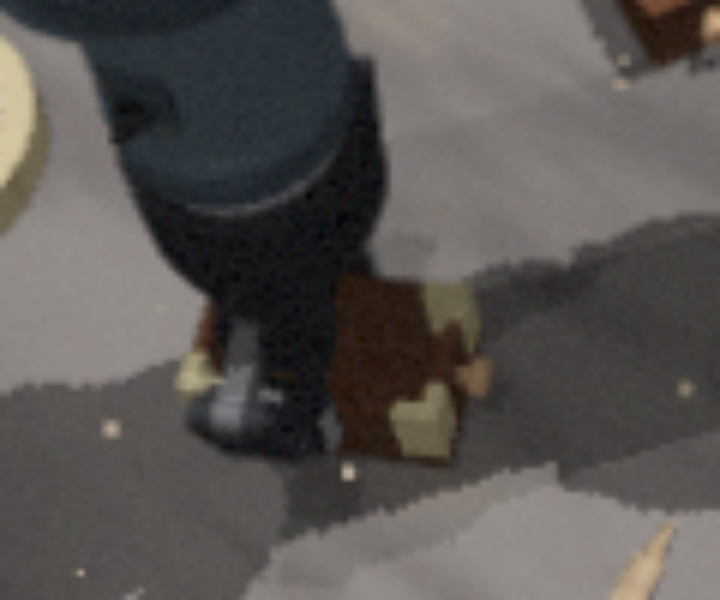

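The drawer's near corner rose from about y=475 to 465 in the crop, while the specks on the table stayed put. So the light grip holds. Lifting.

>>> move_arm(moves=[[[0,0,-0.5,0,0,0],[0,0,-0.9,0,0,0],[0,0,-1.2,0,0,0],[0,0,-1.4,0,0,0],[0,0,-1.4,0,0,0],[0,0,-1.4,0,0,0],[0,0,-1.2,0,0,0],[0,0,-0.7,0,0,0]]])

```text
time_s: 6.77
position: [510.3, 381.6, 127.0]
ee_rot: [3.14, 0.0, 0.496]
wrist_force: [-0.8, 0.1, -1.5]
width: 49.1
```

```bash
python3 -c "
from h import *
go(540,0,160,28.3)
im=manip.get_image('scene')[:,:,::-1]; cv2.imwrite('pics/s5.png',cv2.resize(im[230:350,90:230],None,fx=5,fy=5))
"
```

```text
t 6.77 pos [510.3 381.6 127. ] rpy [1.799e+02 2.000e-02 2.840e+01] w 49.07 F [-0.78  0.05 -1.49]
shift cm [-15.54  34.98  -3.23] turn [0.1  0.02 0.1 ] q [-0.33  0.53 -0.49  1.7   0.29  0.99 -2.  ]
```

View pics/s5.png

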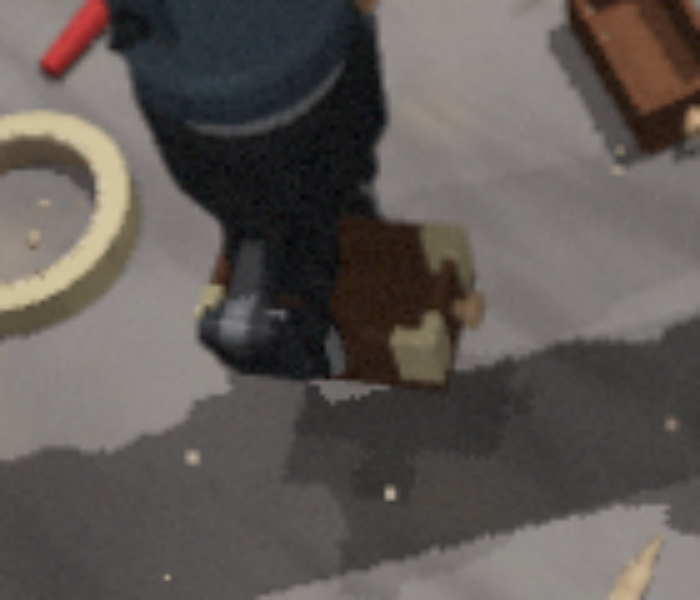

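The drawer hangs level and clear. Now the carry.

>>> move_arm(moves=[[[-0.4,0.9,-0.4,0,0,0],[-0.7,1.6,-0.6,0,0,0],[-1.0,2.2,-0.6,0,0,0],[-1.1,2.5,-0.6,0,0,0],[-1.1,2.5,-0.4,0,0,0],[-1.1,2.5,-0.2,0,0,0],[-1.1,2.5,-0.1,0,0,0],[-1.1,2.5,0,0,0,0]]])

```text
time_s: 7.48
position: [522.4, 193.4, 159.6]
ee_rot: [-3.137, -0.003, 0.511]
wrist_force: [1.2, 0.0, -2.1]
width: 49.4
```

>>> move_arm(moves=[[[-1.1,2.5,0,0,0,0],[-1.1,2.5,0,0,0,0],[-1.1,2.5,0,0,0,0],[-1.1,2.5,0,0,0,0],[-1.1,2.5,0,0,0,0],[-1.1,2.5,0,0,0,0],[-1.1,2.5,0,0,0,0],[-1.1,2.5,0,0,0,0]]])

```text
time_s: 8.15
position: [536.1, -43.1, 156.7]
ee_rot: [-3.137, 0.008, 0.507]
wrist_force: [0.5, 0.2, -1.3]
width: 49.3
```

```bash
python3 -c "
from h import *
go(519.5,-305.5,150,28.3)
"
```

```text
t 8.15 pos [536.1 -43.1 156.7] rpy [-179.75    0.45   29.06] w 49.29 F [ 0.51  0.22 -1.26]
shift cm [-14.19  22.13   0.68] turn [-0.25  0.45  0.76] q [ 0.33  0.3  -0.38  1.92  0.13  0.96 -1.17]
```

>>> move_arm(moves=[[[-1.4,2.4,0,0,0.1,0.1],[-1.5,2.4,0,0,0.1,0.1],[-1.5,2.4,0,0,0.1,0.1],[-1.5,2.4,0,0,0.1,0.1],[-1.5,2.3,0,0,0.1,0.1],[-1.5,2.2,0,0,0,0.1],[-1.2,1.8,0,0,0,0.1],[-0.8,1.2,0,0,0,0.1]]])

```text
time_s: 8.82
position: [511.2, -264.6, 153.7]
ee_rot: [-3.134, 0.008, 0.483]
wrist_force: [-0.1, -0.6, -1.4]
width: 49.5
```

```bash
python3 -c "
from h import *
go(519.5,-305.5,150,28.3)
"
```

```text
t 8.82 pos [ 511.2 -264.6  153.7] rpy [-179.58    0.48   27.66] w 49.48 F [-0.06 -0.57 -1.37]
shift cm [-1.16  4.    0.35] turn [-0.42  0.48 -0.64] q [ 0.62  0.36 -0.26  1.84  0.11  0.97 -0.77]
```

>>> move_arm(moves=[[[-0.3,1.0,0.2,-0.2,0.3,-0.3],[-0.2,0.8,0.2,-0.2,0.2,-0.3],[-0.1,0.4,0.2,0,0,0],[0,0.2,0.2,0,0,0],[0,0,0,0,0,0],[0,0,0,0,0,0]]])

```text
time_s: 9.32
position: [513.0, -294.1, 142.8]
ee_rot: [-3.138, 0.003, 0.487]
wrist_force: [0.4, -0.5, -0.7]
width: 49.8
```

```bash
python3 -c "
from h import *
go(519.5,-305.5,100,28.3)
im=manip.get_image('scene')[:,:,::-1]; cv2.imwrite('pics/s6.png',cv2.resize(im[60:210,220:400],None,fx=4,fy=4,interpolation=cv2.INTER_CUBIC))
im=manip.get_image('top')[:,:,::-1]; cv2.imwrite('pics/t6.png',cv2.resize(im[110:260,270:450],None,fx=4,fy=4,interpolation=cv2.INTER_CUBIC))
"
```

```text
t 9.32 pos [ 513.  -294.1  142.8] rpy [-1.7981e+02  1.6000e-01  2.7930e+01] w 49.85 F [ 0.41 -0.49 -0.74]
shift cm [0.05 1.33 4.28] turn [-0.19  0.16 -0.37] q [ 0.65  0.39 -0.24  1.81  0.11  0.96 -0.72]
```

View pics/s6.png

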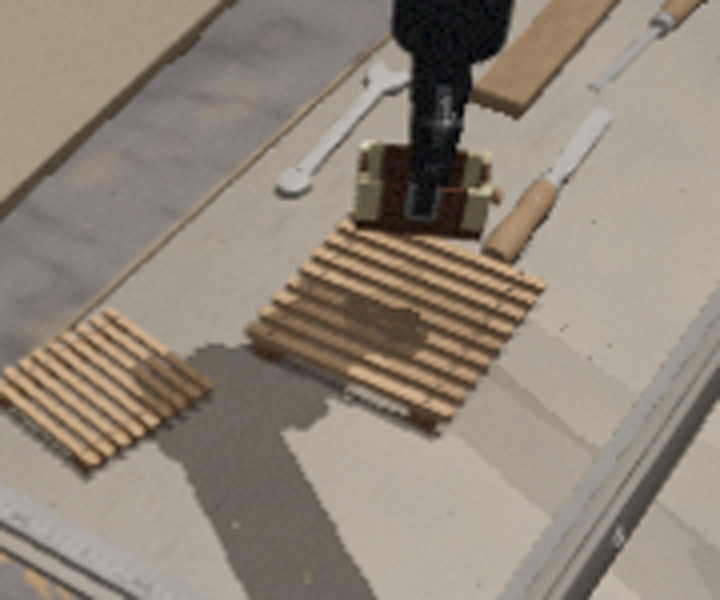

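View pics/t6.png

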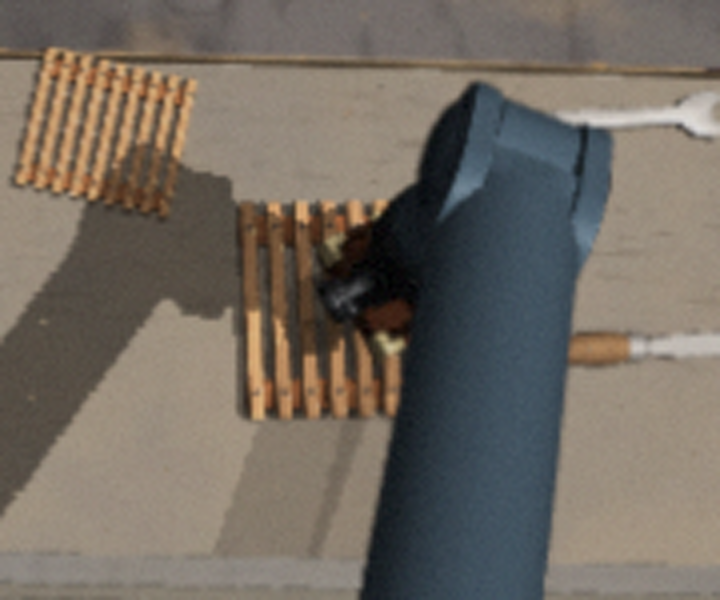

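The drawer is upright and level over the large pale rack, about 13 mm short of the centre. I'll correct that while lowering. Contact should come at a TCP height of about 48 mm.

>>> move_arm(moves=[[[0,0.6,0.8,-0.1,0.1,-0.2],[0,0.5,1.2,-0.1,0.1,-0.2],[0,0.2,1.4,0,0,0],[0,0,1.4,0,0,0],[0,0,1.0,0,0,0],[0,0,0.5,0,0,0],[0,0,0,0,0,0]]])

```text
time_s: 10.0
position: [522.7, -303.4, 74.3]
ee_rot: [3.14, -0.004, 0.503]
wrist_force: [0.1, -0.1, -1.8]
width: 49.5
```

```bash
python3 -c "
from h import *
go(519.5,-305.5,50,28.3)
"
```

```text
t 10.0 pos [ 522.7 -303.4   74.3] rpy [179.89  -0.21  28.82] w 49.46 F [ 0.08 -0.07 -1.82]
shift cm [-0.39  0.03  2.43] turn [ 0.1  -0.21  0.52] q [ 0.64  0.5  -0.23  1.82  0.14  0.83 -0.72]
```

>>> move_arm(moves=[[[-0.3,0,0.4,0,-0.2,0.3],[-0.1,0,0.5,0,0,0.2],[0,0,0.4,0,0,0],[0,0,0.3,0,0,0],[0,0,0.1,0,0,0]]])

```text
time_s: 10.42
position: [519.8, -306.0, 56.5]
ee_rot: [3.138, -0.001, 0.494]
wrist_force: [-0.2, 0.4, -1.5]
width: 49.2
```

```bash
python3 -c "
from h import *
go(519.5,-305.5,50,28.3)
im=manip.get_image('scene')[:,:,::-1]; cv2.imwrite('pics/s7.png',cv2.resize(im[90:190,260:380],None,fx=6,fy=6,interpolation=cv2.INTER_CUBIC))
"
```

```text
t 10.42 pos [ 519.8 -306.    56.5] rpy [ 1.798e+02 -4.000e-02  2.828e+01] w 49.18 F [-0.23  0.39 -1.52]
shift cm [ 0.   -0.06  0.65] turn [ 0.2  -0.04 -0.02] q [ 0.64  0.52 -0.22  1.83  0.15  0.8  -0.73]
```

View pics/s7.png

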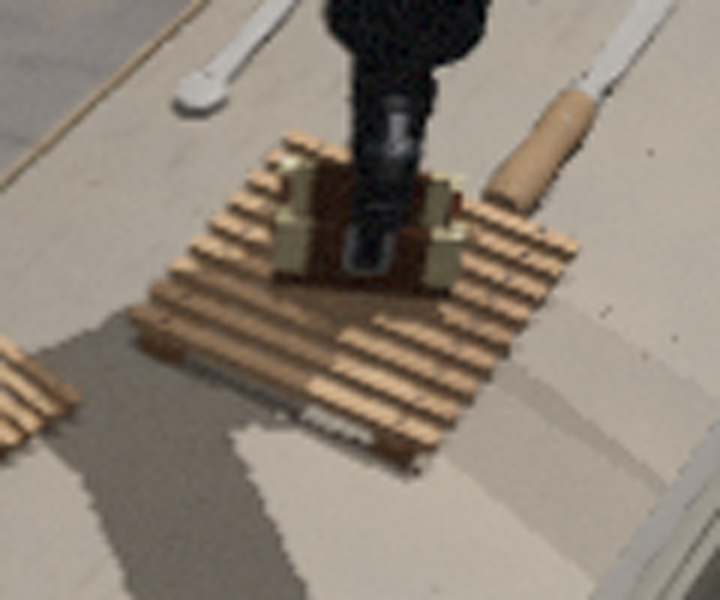

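The drawer is a few mm above the middle of the slats, upright. I'll lower it in small steps while watching the force.

>>> move_arm(moves=[[[0,0,0.2,0.1,0,0],[0,0,0.2,0.1,0,0],[0,0,0.1,0,0,0]]])

```text
time_s: 10.72
position: [520.7, -306.4, 52.3]
ee_rot: [3.14, -0.002, 0.494]
wrist_force: [-0.3, 0.1, -1.5]
width: 49.4
```

>>> move_arm(moves=[[[0,0,0.1,0,0,0]]])

```text
time_s: 10.8
position: [521.0, -306.5, 51.4]
ee_rot: [3.14, -0.002, 0.494]
wrist_force: [-0.7, 1.3, -2.4]
width: 49.6
```

>>> move_arm(moves=[[[-0.1,0,0.1,0,0,0]]])

```text
time_s: 10.88
position: [520.5, -306.8, 50.5]
ee_rot: [3.139, -0.003, 0.494]
wrist_force: [0.3, -0.5, -1.2]
width: 49.5
```

>>> move_arm(moves=[[[-0.1,0,0.1,0,0,0]]])

```text
time_s: 10.97
position: [519.6, -307.3, 49.4]
ee_rot: [3.139, -0.003, 0.494]
wrist_force: [-0.4, 0.3, -0.7]
width: 49.3
```

>>> move_arm(moves=[[[0,0,0.1,0,0,0]]])

```text
time_s: 11.05
position: [519.4, -307.6, 48.4]
ee_rot: [3.139, -0.003, 0.494]
wrist_force: [-0.7, -0.4, -1.5]
width: 49.7
```

>>> move_arm(moves=[[[0,0,0.1,0,0,0]]])

```text
time_s: 11.13
position: [519.5, -307.6, 47.8]
ee_rot: [3.139, -0.003, 0.494]
wrist_force: [-1.4, 1.6, 6.0]
width: 49.1
```

>>> move_arm(moves=[[[0,-0.1,0.1,0,0,0]]])

```text
time_s: 11.22
position: [519.5, -307.6, 47.8]
ee_rot: [3.138, -0.003, 0.494]
wrist_force: [-0.8, -0.2, 6.8]
width: 49.4
```

It touched at TCP z = 47.8 mm with about 7 N, as predicted. I'll release slowly.

>>> move_arm(moves=[[[0,0,0,0,0,0],[0,0,0,0,0,0]]], jaw=-0.25)

```text
time_s: 11.38
position: [520.2, -308.0, 48.5]
ee_rot: [3.136, -0.004, 0.494]
wrist_force: [0.2, 0.2, 0.4]
width: 53.4
```

>>> move_arm(moves=[[[0,0,0,0,0,0],[0,0,0,0,0,0],[0,0,0,0,0,0]]], jaw=-0.7)

```text
time_s: 11.63
position: [520.7, -308.0, 48.6]
ee_rot: [3.135, -0.005, 0.494]
wrist_force: [0.1, -0.1, 0.4]
width: 72.7
```

```bash
python3 -c "
from h import *
go(519.5,-305.5,150,28.3)
im=manip.get_image('scene')[:,:,::-1]; cv2.imwrite('pics/s8.png',cv2.resize(im[90:190,260:380],None,fx=6,fy=6,interpolation=cv2.INTER_CUBIC))
"
```

```text
t 11.63 pos [ 520.7 -308.    48.6] rpy [179.63  -0.27  28.29] w 72.71 F [ 0.06 -0.07  0.35]
shift cm [  0.06  -0.21 -10.14] turn [ 0.37 -0.27 -0.01] q [ 0.64  0.54 -0.22  1.83  0.16  0.78 -0.73]
```

View pics/s8.png

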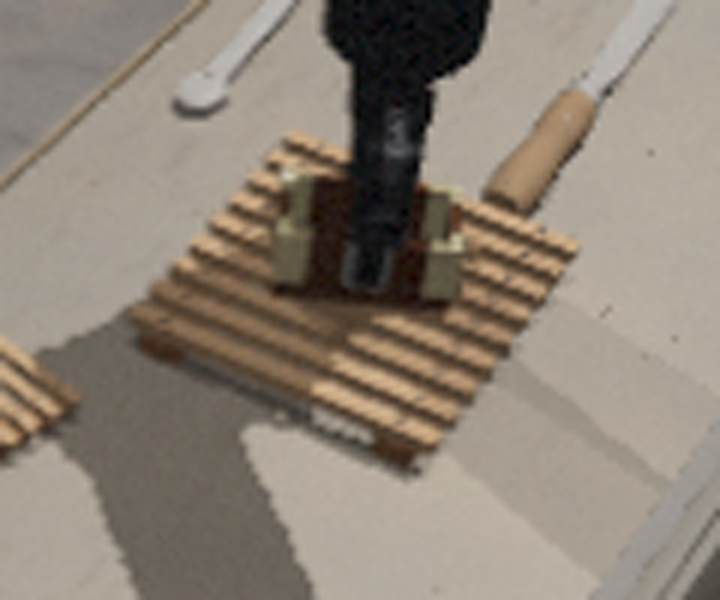

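The drawer stands on the slats and the fingers are off the walls. I'll rise straight up.

>>> move_arm(moves=[[[0,0,-0.5,0.1,0,0],[0,0,-1.0,0.1,0,0],[0,0,-1.5,0,0,0],[0,0,-2.0,0,0,0],[0,0,-2.0,0,0,0],[0,0,-2.0,0,0,0],[0,0,-2.0,0,0,0],[0,0,-1.0,0,0,0]]])

```text
time_s: 12.35
position: [517.7, -306.3, 174.2]
ee_rot: [-3.137, -0.001, 0.494]
wrist_force: [0.6, -0.4, 0.8]
width: 72.7
```

>>> move_arm(moves=[[[-1.0,2.0,-1.0,0,0,0],[-1.5,3.0,-1.0,0,0,0],[-1.5,3.0,-1.0,0,0,0],[-1.5,3.0,-0.5,0,0,0],[-1.5,3.0,0,0,0,0],[-1.5,3.0,0,0,0,0],[-1.0,2.0,0,0,0,0],[-0.5,1.0,0,0,0,0]]])

```text
time_s: 13.02
position: [531.6, -531.7, 219.6]
ee_rot: [3.138, -0.008, 0.51]
wrist_force: [0.6, -0.2, 0.2]
width: 72.4
```

>>> move_arm(moves=[[[0,0,0,0,0,0],[0,0,0,0,0,0]]])

```text
time_s: 13.18
position: [528.9, -536.6, 219.1]
ee_rot: [3.137, -0.006, 0.503]
wrist_force: [0.5, 1.0, -0.3]
width: 73.0
```

```bash
python3 - <<'E'
from h import *
go(519.5,-305.5,150,28.3)
for n in("scene","top"):
    im=manip.get_image(n)[:,:,::-1]; cv2.imwrite(f"pics/f_{n}.png",im)
    a=im[90:190,260:380] if n=="scene" else im[140:230,305:425]
    cv2.imwrite(f"pics/fz_{n}.png",cv2.resize(a,None,fx=6,fy=6,interpolation=cv2.INTER_CUBIC))
E
```

```text
t 13.18 pos [ 528.9 -536.6  219.1] rpy [179.75  -0.36  28.84] w 73.04 F [ 0.53  1.02 -0.34]
shift cm [ 10.28 -20.73   6.88] turn [ 0.25 -0.36  0.54] q [ 0.85  0.6  -0.17  1.32  0.1   1.22 -0.39]
```

View pics/fz_scene.png

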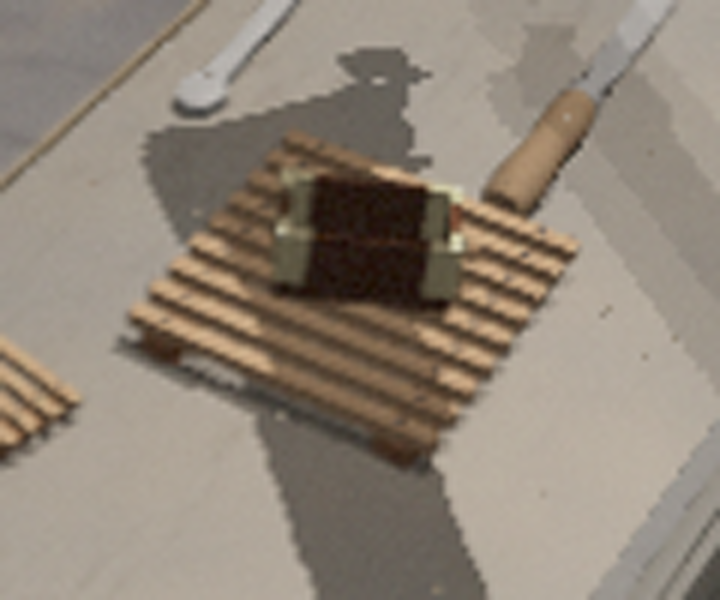

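View pics/f_top.png

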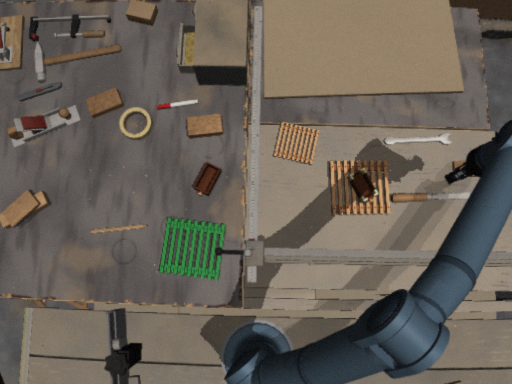

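View pics/fz_top.png

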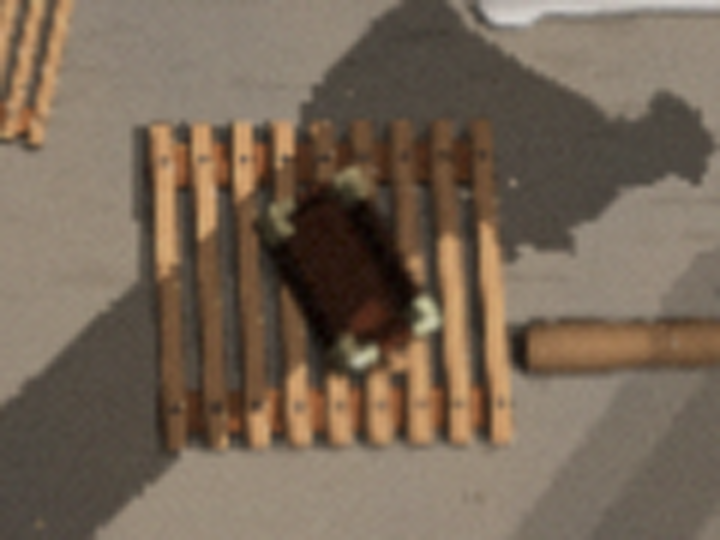

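```bash
python3 - <<'E'
from h import *
print(plane("top",(363.5,184.1),64).round(1), "scene:",plane("scene",tuple(np.mean([(260+x/6-.4,90+y/6-.4) for x,y in[(290,172),(275,228),(465,190),(462,245)]],0)),64).round(1))
a=cv2.imread("pics/top0.png").astype(int);b=cv2.imread("pics/f_top.png").astype(int)
for nm,(x0,x1,y0,y1) in dict(dry=(190,225,158,200),block1=(183,227,110,140),block2=(83,127,86,118),b3=(0,50,188,228),rack=(322,340,155,220)).items():
    print(nm,np.abs(a-b)[y0:y1,x0:x1].mean().round(2))
manip.job_done(); print(manip.observe()["time_s"])
E
```

```text
[ 518.9 -308.2   64. ] scene: [ 517.9 -309.7   64. ]
dry 3.21
block1 3.6
block2 3.34
b3 3.44
rack 23.08
the job is handed in; nothing more can be done
the job is handed in; nothing more can be done
```

The taped drawer is standing upright in the middle of the large pale rack, released, and I've handed the job in at about 13.3 s of the 42 s allowed.

**Grip:** I closed the jaws in small steps until the opening settled at about 49.4 mm on the 50 mm drawer. I then lifted a few millimetres and confirmed in the scene view that the drawer came up with the gripper. The fingers' force can't be read directly. I kept the grip light only by stopping the closure just past contact.

**Placing:** The drawer met the slats with about 7 N (limit 35 N), at the height I had predicted. I released it there and the arm backed off.

**Last checks:**
- **Position:** The drawer's centre is at about (519, -308) mm in the top view and (518, -310) in the scene view. I had measured the rack's centre at (519.5, -305.5), so it is within about 3 to 4 mm. It lies at about 28° to the slats, since I kept the orientation it was picked up in.
- **Bystanders:** Around the dry drawer and each of the blocks I checked, the before and after pictures differ only by image noise.
- **Rack image difference:** The picture did change more at the rack's edge. I put this down to the arm's shadow, as the slats look unmoved.
- **Measurements that disagreed:** My first estimate of the slat height, from the rack's corners, was about 18 mm. The nail heads gave about 22 to 24 mm apart from one mismatched nail, and the contact height bore that out. One automatic outline of the rack in the scene view was spoiled by a nearby tool handle, so I dropped it.
- **Arm drift:** The arm drifted about 1 mm per idle row, which I corrected as I went.

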